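Draw the carrier plate from under a ring stack and log its weight

ROBOT

A 6-joint arm with a two-finger parallel gripper is mounted at the origin on the work surface. World frame = base frame: x ahead of the robot, y to its left, z up, the work surface at z = 0. Lengths are in m, angles in rad, forces in N, time in s.
With the tool pointing down it reaches from about 0.4 to 0.825 m from the base axis. Payload 7 kg.
Tool frame: the origin (TCP) lies on the mounting face of the last link; the fingertips stand arm.tcp_to_tips ahead of it and the grasp point (between the pads) lies 159 mm ahead of it (arm.tcp_to_tips is the distance from the TCP to the fingertips, in m); z points along the fingers, y is the direction in which the jaws open and shut (so a half turn about z gives the same grasp; the last joint's range is limited). The gripper opens to 88 mm and grips with 3 to 60 N. Pads are 19 mm wide; open, the fingers measure 130 mm over their backs; the gripper's body (78 mm by 193 mm) begins 47 mm behind the grasp point.
Start: joints at [0.288, 0.359, 0.012, 0, -1.224, -0.288], TCP at [0.675, -0, 0.405] pointing down, gripper open.
Joint ranges: [-3.07, 3.07], [-1.43, 2.12], [-1.02, 1.25], [-3.03, 1.67], [-3.05, -0], [-3.03, 3.03]. Speed limits (rad/s): [2.39, 2.39, 3.01, 3.14, 3.14, 3.14].

INTERFACE

Orientations are given as [roll, pitch, yaw] about the fixed x, y, z axes, in that order (R = Rz(yaw) Ry(pitch) Rx(roll)).
In Python, from station import arm, cams, job_done, finder gives the robot as it stands.
- The arm moves only by the tool play_rows, never from a script. Its argument "targets" is a list that holds one entry, the list of rows, each a list of 4 numbers: the shift along the tool's x, y, z in m, then the turn about the tool's z in degrees. A call has 1 to 5 rows; each row is the pose to reach, as a shift and turn from the pose commanded when the call began, along the tool's axes at that moment; what a row does not reach only later rows make up. A row lasts 1/8 s, in which the tool goes at most 62.5 mm and 10.7 degrees, less where a joint would pass 70% of its speed; a pose out of reach is approached as far as the arm can. A call with a gripper value outside its range is refused whole. "grip" is the closure in counts, from 0 (fully open) to 255 (shut), set as the call begins (left out, the last holds). The fingers move at their own pace and stop on an object; "newtons" is the grip in N (left out, the last holds). Time passes only in rows, so rows that repeat a pose let the fingers close. It gives the time, the measured TCP pose, the force and the opening at its end, in the units of the state.
- arm.get_state(): the state, without advancing time (a new reading comes with each control period).
- cams.grab_frame(name): name is "scene" or "side" or "wrist"; returns (picture, depth): 400x640x3 uint8, red, green, blue; 400x640 float32, m along the optical axis (not along the pixel's ray), 0 where there is no reading.
- cams.camera_params(name): a dict with "intrinsics" (3x3 intrinsics, pixels), "position" and "attitude" of the camera in the world. Camera axes: x right, y down, z forward; pixel columns grow to the right and rows downward; lengths in m; the calibration is good to about 2 mm. A picture is of the moment at which its call begins: read the wrist's pose just before it. camera_params takes no time and is no camera call; for the wrist camera it gives the pose at the moment of the call.
- job_done(): hands the job in, once; it reports no verdict.
Trained networks look in the newest picture that a camera, given by its name, has taken for a name from the list of things; names that differ only in an ending like _2 or _b are one class to them, and where a whole thing is asked for, a point or a joint stands for the part that bears it (a point fixed in the world has none). Each returns a list of dicts, best first, with "score" (0 to 1); they miss things now and then, are a little off and sometimes report something else, mostly with a low value. They report only what shows in the picture. A call takes as long as a camera call. They do not tell look-alikes from the thing itself.
- finder.find_in(camera, query): "xyz" ([x, y, z] in m, in world coordinates, good to about 4 mm: the middle of the surface that is visible of it).
- finder.masks_of(camera, query): "mask" (400x640 bool, what is visible of it).
The state is a dict: "t": time; "q": joint angles; "qd": joint speeds; "joint_efforts": joint torques, N m; "eef_pos": TCP position; "ee_rot": TCP orientation; "force": force on the tool from outside, world axes, zero at the start; "moment": the same for the moment, N m; "width": finger opening in m.
Only numpy, scipy, OpenCV 4.12 (cv2) and the standard library are available. Lean on these libraries where they do the work, as an engineer would, in place of code of your own. Each camera call takes 0.05 s, during which the arm holds its last target. There are 200 camera calls.

TASK

Draw the blue carrier plate out from under the stack of rings, between the two bench stops that hold the stack back (it has an orange block to pull by), so that the stack settles on the bench behind the stops with nothing toppled, its tray still on top and both caps standing. Lay the plate flat and centred on the pan of the bench scale without dropping it, and let go. Then press the green key fully down and release it, and after that the yellow key, leaving the plate on the pan and the other things on the bench undisturbed.

Things in the scene. Friction and masses are not known exactly. Their poses are not given: they have to be found in the camera images.
- plate: blue plate 162 (x) x 56 (y) x 8 mm, about 0.22 kg, with an orange pull block, 24 (x) x 30 (y) x 34 mm tall, on top of its -x end, flush with that end. Origin: centre of the plate's underside; x along its length, away from the block. It starts flat on the bench under the rings, +x end about level with their far edge, block in the open past the tray's edge. Drawing it takes about 3 to 15 N
- plate_block (a point): centre of the orange pull block, 25 mm above the plate's underside, 69 mm from the plate's centre on its -x side
- plate_rear (a point): middle of the plate's hidden +x end, 4 mm above its underside
- stops: two fixed upright steel pins, 16 mm diameter, 50 mm high, at (-50, +40) and (-50, -40) mm in this frame. Origin on the bench within 7 mm of the stack's axis. The plate lies along x between the pins (64 mm clear) and is drawn out towards -x, while the pins hold back the rings
- ring1: lower aluminium ring, outer diameter 110, inner 92, 30 mm high, about 0.22 kg, lying loose on the plate; origin at the centre of its underside
- ring2: upper ring, the same, lying loose on the lower ring; origin at the centre of its underside
- tray: steel tray 160 x 160 x 22 mm, 4 mm walls and floor, 0.22 kg, loose on the upper ring, sides along the stops' axes, underside 68 mm above the bench (60 with the plate out). Origin: centre of its underside. It leaves no room above the pull block for an upright gripper; one tilted about 35 degrees, leaning away from the stack, has room. It juts out 80 mm from the axis: draw the plate past that before lifting
- cap1: aluminium cap, solid, 44 mm diameter, 60 mm high, 0.05 kg, standing loose in the tray; origin at the centre of its underside
- cap2: brass cap, the same size and mass, standing loose in the tray; origin at the centre of its underside
- scale: fixed grey bench scale, housing 240 (x) x 180 (y) mm, 36 mm high, spanning x -50 to +190 mm and y -90 to +90 mm in this frame; the pan is on its +x part, the keys on its -x part. Origin on the bench surface
- pan (a point): centre of the top of the steel pan, a flat fixed slab 166 (x) x 174 (y) mm, its top 46 mm above the bench, no rim; axes as the scale's
- key_green (a joint): travel of the green key, m: 0 up, 0.006 fully down (about 4 N), springs back
- key_yellow (a joint): travel of the yellow key, m: 0 up, 0.006 fully down (about 4 N), springs back
- key_green_top (a point): centre of the top of the round green key, 32 mm diameter, pressed straight down; the two keys lie 96 mm apart, either way round, on the scale's -x part
- key_yellow_top (a point): centre of the top of the round yellow key, the same size
- bottle: bystander: amber glass bottle, 44 mm diameter, 120 mm high, standing; origin at the centre of its underside
- spare_ring: bystander: aluminium ring, outer diameter 90, 20 mm high, lying on the bench; origin at the centre of its underside
- atomiser: bystander: aluminium atomiser, 42 mm diameter, 95 mm high, standing; origin at the centre of its underside
Mind the look-alikes: they are no part of the job. Leave any purple look-alike of the plate alone.

How it is judged:
On the way, in this order (a step that is already met when the one before it is completed fails the run):
1. the plate is drawn out between the stops, clear of the rings, and the stack stands upright on the bench (x of plate_rear in the frame of stops below -0.058 m and y of plate_rear in the frame of stops between -0.035 and 0.035 m and angle between each of ring1, ring2, tray's own z axis and vertical below 0.06 rad and angle between each of cap1, cap2's own z axis and vertical below 0.1 rad and horizontal distance between ring1 and stops below 0.02 m and horizontal distance between each of ring2, tray and stops below 0.03 m and height (world z) of ring1 below 0.003 m and z of ring2 in the frame of ring1 between 0.027 and 0.033 m and z of tray in the frame of ring2 between 0.027 and 0.033 m and z of cap1 in the frame of tray between 0 and 0.008 m and z of cap2 in the frame of tray between 0 and 0.008 m), for 0.2 s.
2. the plate lies flat on the pan, centred, and is let go (x of plate in the frame of pan between -0.04 and 0.04 m and y of plate in the frame of pan between -0.05 and 0.05 m and z of plate in the frame of pan between -0.003 and 0.004 m and angle between plate's own z axis and vertical below 0.06 rad and contact force between the fingers and plate below 0.2 N and linear speed of plate below 0.02 m/s), for 0.3 s.
3. with the plate on the pan the green key is pressed down, the yellow one up (x of plate in the frame of pan between -0.04 and 0.04 m and y of plate in the frame of pan between -0.05 and 0.05 m and z of plate in the frame of pan between -0.003 and 0.004 m and angle between plate's own z axis and vertical below 0.06 rad and value of joint key_green above 0.0045 m and value of joint key_yellow below 0.002 m), for 0.05 s.
4. with the plate on the pan the yellow key is pressed down, the green one up (x of plate in the frame of pan between -0.04 and 0.04 m and y of plate in the frame of pan between -0.05 and 0.05 m and z of plate in the frame of pan between -0.003 and 0.004 m and angle between plate's own z axis and vertical below 0.06 rad and value of joint key_yellow above 0.0045 m and value of joint key_green below 0.002 m), for 0.05 s.
At the end, for the whole second after the job is handed in: Plate flat and at rest on the pan (origin within 40 mm along x, 50 mm along y of its centre); rings and tray level and stacked on the bench, lower ring within 20 mm, upper ring and tray within 30 mm of the stops' origin; caps upright in the tray; both keys up (x of plate in the frame of pan between -0.04 and 0.04 m and y of plate in the frame of pan between -0.05 and 0.05 m and z of plate in the frame of pan between -0.003 and 0.004 m and angle between each of plate, ring1, ring2, tray's own z axis and vertical below 0.06 rad and angle between each of cap1, cap2's own z axis and vertical below 0.1 rad and horizontal distance between ring1 and stops below 0.02 m and horizontal distance between each of ring2, tray and stops below 0.03 m and height (world z) of ring1 below 0.003 m and z of ring2 in the frame of ring1 between 0.027 and 0.033 m and z of tray in the frame of ring2 between 0.027 and 0.033 m and z of cap1 in the frame of tray between 0 and 0.008 m and z of cap2 in the frame of tray between 0 and 0.008 m and linear speed of each of plate, ring1, tray, cap1, cap2 below 0.02 m/s and value of joint each of key_green, key_yellow below 0.002 m); the robot touches nothing.
It fails at once if the stack topples or is taken apart (tray tips over 0.3 rad or moves over 50 mm, a cap tips over 0.5 rad) (angle between tray's own z axis and vertical above 0.3 rad or distance of tray from where it was at the start of the episode above 0.05 m or angle between any of cap1, cap2's own z axis and vertical above 0.5 rad).
It fails at once if the plate is dropped or rammed onto the scale (over 60 N) (contact force between plate and scale above 60 N).
It fails at once if a key is pressed (over 3 mm) before the plate is on the pan, or both at once ((value of joint any of key_green, key_yellow above 0.003 m and not (x of plate in the frame of pan between -0.04 and 0.04 m and y of plate in the frame of pan between -0.05 and 0.05 m and z of plate in the frame of pan between -0.003 and 0.004 m and angle between plate's own z axis and vertical below 0.06 rad)) or value of joint each of key_green, key_yellow above 0.003 m).
It fails at once if a bystander is moved over 30 mm (distance of any of bottle, spare_ring, atomiser from where it was at the start of the episode above 0.03 m).
It also fails if it takes over 72 s, if anything falls off the work surface, if the arm or the gripper's body presses on something with over 40 N, if the wrist force passes 120 N, or if a joint passes its speed limit or range.

## Working session

There is one attempt and no reset: what is moved stays moved. The work goes in short steps, Python scripts to look and compute and a tool call to move; the robot and the scene stay as the last step left them, time stands still between calls to the robot, and variables do not carry over. Pictures are saved under pics/ and viewed, about 8 in all and at most 12, crops included, and the job is handed in when it is done.

Besides the shell and the picture viewer there is one more tool, called as name(argument=value, ...), one argument or row to a line, values as JSON. play_rows: Moves the arm, as the interface text tells. Its arguments: {"type":"object","properties":{"targets":{"type":"array","items":{"type":"array","items":{"type":"array","items":{"type":"number"}}}},"grip":{"type":"number"},"newtons":{"type":"number"}},"required":["targets"]}

```bash
ls; mkdir -p pics; cat > h.py <<'E'
import numpy as np, cv2
from station import arm, cams, job_done, finder
from scipy.spatial.transform import Rotation as R
def par(n):
    p=cams.camera_params(n); A=np.array(p["attitude"],float)
    M=A if A.shape==(3,3) else (R.from_euler('xyz',A).as_matrix() if A.size==3 else R.from_quat(A).as_matrix())
    return np.array(p["intrinsics"]),np.array(p["position"]),M
def cloud(n,d,P=None):
    K,t,M=P or par(n); v,u=np.mgrid[:d.shape[0],:d.shape[1]]
    c=np.stack([(u-K[0,2])/K[0,0]*d,(v-K[1,2])/K[1,1]*d,d],-1)
    return c@M.T+t
def save(n,im): cv2.imwrite('pics/'+n+'.png',cv2.cvtColor(im,cv2.COLOR_RGB2BGR))
E
python3 - <<'E'
from h import *
print(arm.get_state(), arm.tcp_to_tips)
for n in ("scene","side","wrist"):
    print(n,cams.camera_params(n))
    im,d=cams.grab_frame(n); save(n+'0',im); np.save(n+'0.npy',d); np.save(n+'0i.npy',im)
    for q in ("plate","plate_block","ring1","tray","cap1","cap2","stops","scale","key_green_top","key_yellow_top","bottle","spare_ring","atomiser"):
        for r in finder.find_in(n,q)[:3]: print(q,np.round(r["xyz"],3),round(r["score"],2))
E
```

```text
pics
{'t': 0.0, 'q': array([ 2.88130206e-01,  3.59374909e-01,  1.10319077e-02, -3.42166003e-04,
       -1.22413130e+00, -2.88096049e-01]), 'qd': array([ 1.49051250e-03,  2.16416771e-05,  2.07456395e-03,  1.52339034e-04,
       -1.68384359e-03, -4.14880269e-05]), 'joint_efforts': array([-8.00930356e-04, -5.82726967e+01,  2.93058443e+01,  6.99745238e+00,
        6.93249181e-03, -2.06530804e-04]), 'eef_pos': array([6.74787593e-01, 1.25182684e-05, 4.03719906e-01]), 'ee_rot': array([ 3.13989243e+00, -1.68404081e-04, -1.57087855e+00]), 'force': array([ 0.15948357, -0.14778143,  0.56562098]), 'moment': array([ 0.03003751, -0.0247239 , -0.04948127]), 'width': 0.08756080468309997} 0.1781
scene {'intrinsics': array([[464.98603281,   0.        , 319.54825742],
       [  0.        , 464.98603281, 200.97343487],
       [  0.        ,   0.        ,   1.        ]]), 'position': array([ 1.38767136, -0.37779934,  0.83528336]), 'attitude': array([-2.20379452,  0.01274788,  1.20689703])}
plate [ 0.411 -0.438  0.011] 0.93
plate [ 0.227 -0.31   0.008] 0.8
plate [ 0.534 -0.202  0.009] 0.64
plate_block [ 0
[... 1639 characters left out ...]
42069057],
       [  0.        , 294.9514525 , 198.502214  ],
       [  0.        ,   0.        ,   1.        ]]), 'position': array([ 0.67454423, -0.0713302 ,  0.38412852]), 'attitude': array([ 2.87411819e+00,  4.93427058e-04, -3.14150620e+00])}
plate [ 0.51  -0.182  0.008] 0.64
plate_block [ 0.516 -0.181  0.013] 0.68
plate_block [ 0.49  -0.15   0.004] 0.38
ring1 [ 0.474 -0.19   0.009] 0.52
ring1 [ 0.489 -0.15   0.006] 0.52
ring1 [0.584 0.091 0.046] 0.49
tray [ 0.454 -0.134  0.071] 0.59
cap1 [ 0.462 -0.148  0.118] 0.78
cap2 [ 0.462 -0.148  0.118] 0.78
stops [ 0.486 -0.149  0.003] 0.74
scale [0.587 0.094 0.047] 0.85
key_green_top [ 0.512 -0.182  0.004] 0.16
bottle [ 0.455 -0.005  0.076] 0.57
```

View pics/scene0.png

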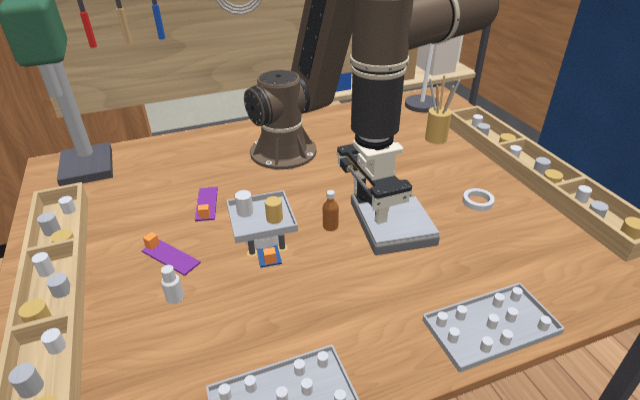

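View pics/side0.png

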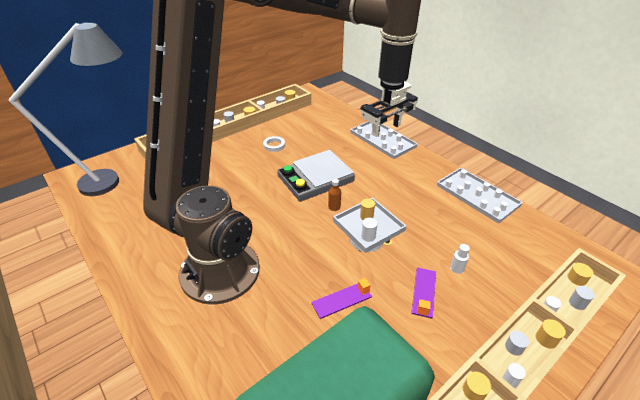

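The blue plate with its orange block is at scene (269,255), under the tray at (262,215). The look-alikes with orange blocks are the purple plates at scene (205,205) and (170,255). The keys show in the side view: green at about (288,168), yellow at about (300,183). I'll measure with colours and depth, plus a close crop to check the choice.

```bash
python3 - <<'E'
from h import *
L={n:(np.load(n+'0i.npy'),np.load(n+'0.npy')) for n in("scene","side","wrist")}
def hsv(im): return cv2.cvtColor(im,cv2.COLOR_RGB2HSV)
def rect(p): 
    (c,s,a)=cv2.minAreaRect((p[:,:2]*1000).astype(np.float32)); return np.round(c,1),np.round(s,1),round(a,1)
for n,(im,d) in L.items():
    X=cloud(n,d); h=hsv(im); v=d>0
    box=lambda a,b,c,e,z0,z1: v&(X[...,0]>a)&(X[...,0]<b)&(X[...,1]>c)&(X[...,1]<e)&(X[...,2]>z0)&(X[...,2]<z1)
    def rep(nm,m):
        m=m.astype(np.uint8)
        k,l,st,_=cv2.connectedComponentsWithStats(m)
        for i in sorted(range(1,k),key=lambda i:-st[i,4])[:2]:
            if st[i,4]>12:
                p=X[l==i]; print(n,nm,st[i],'mean',np.round(p.mean(0),4),'rect',rect(p),'zmax',np.round(np.percentile(p[:,2],[5,95]),4))
    H,S,V=h[...,0],h[...,1],h[...,2]
    rep('blue',box(.4,.65,-.35,-.05,-.02,.06)&(H>95)&(H<122)&(S>120))
    rep('orange',box(.48,.65,-.3,-.1,.01,.06)&(H<14)&(S>170)&(V>120))
    rep('orangetop',box(.48,.65,-.3,-.1,.037,.05)&(H<14)&(S>170)&(V>120))
    rep('tray',box(.3,.6,-.35,-.06,.064,.096))
    rep('rim',box(.3,.6,-.35,-.06,.084,.096))
    rep('pan',box(.3,.85,-.05,.35,.041,.051)&(S<60))
    rep('green',box(.3,.85,-.05,.35,.03,.07)&(H>45)&(H<85)&(S>100))
    rep('yel',box(.3,.6,.05,.35,.03,.07)&(H>20)&(H<35)&(S>120))
im,d=L['scene']; a=cv2.resize(im[170:290,190:350],None,fx=3.6,fy=3.6,interpolation=cv2.INTER_CUBIC)
b=L['wrist'][0]
save('c1',np.vstack([cv2.resize(a,(576,240*576//576+160)),cv2.resize(b,(576,200*576//640+10))]))
E
```

```text
scene blue [257 249  13  18  91] mean [ 0.5082 -0.2154  0.0108] rect (array([ 506. , -214.8]), array([63.8, 21.2]), 2.5) zmax [0.0067 0.0133]
scene blue [271 245  11  20  66] mean [ 0.5168 -0.1749  0.0103] rect (array([ 507.7, -181.1]), array([25.3, 65. ]), 83.7) zmax [0.0058 0.0134]
scene orange [265 254  11  10  82] mean [ 0.5371 -0.1977  0.0279] rect (array([ 536.7, -198. ]), array([25.8,  7.9]), 84.5) zmax [0.0149 0.0397]
scene tray [ 226  190   72   53 2146] mean [ 0.4365 -0.1909  0.0805] rect (array([ 423. , -187.3]), array([160.3, 170.2]), 85.5) zmax [0.073  0.0938]
scene rim [226 190  72  50 517] mean [ 0.4425 -0.1837  0.0907] rect (array([ 423. , -187.4]), array([160.3, 169.8]), 85.4) zmax [0.0849 0.0948]
scene rim [266 213  17   9  59] mean [ 0.4607 -0.1599  0.0903] rect (array([ 458.8, -159. ]), array([42.5, 21.7]), 81.3) zmax [0.0849 0.095 ]
scene pan [ 354  194   85   50 1924] mean [0.5455 0.158  0.0484] rect (array([503.9, 165.8]), array([174.9, 227. ]), 81.1) zmax [0.0438 0.0507]
side tray [ 333  198   73   55 1796] mean [ 0.4189 -0.1939  0.0779] rect (array([ 422.9, -
[... 1490 characters left out ...]
  0  155   86 8934] mean [ 0.448  -0.1362  0.0758] rect (array([ 430.3, -141.7]), array([ 66. , 159.9]), 85.5) zmax [0.07   0.0899]
wrist rim [ 494    0  146   82 1346] mean [ 0.4679 -0.1242  0.0885] rect (array([ 441.1, -137.4]), array([ 56.9, 139.4]), 84.7) zmax [0.0849 0.0904]
wrist rim [548   0  31  45 492] mean [ 0.4626 -0.1506  0.09  ] rect (array([ 459.9, -150.9]), array([15.1, 40.5]), 26.9) zmax [0.0845 0.0953]
wrist pan [ 364  283   64   27 1294] mean [0.583  0.1555 0.0454] rect (array([575.2, 154.1]), array([82.9, 40.9]), 0.5) zmax [0.0442 0.0466]
wrist pan [376 231  22  24 428] mean [0.5921 0.0792 0.0451] rect (array([592. ,  79.4]), array([31.6, 23.6]), 87.4) zmax [0.0429 0.0465]
```

View pics/c1.png

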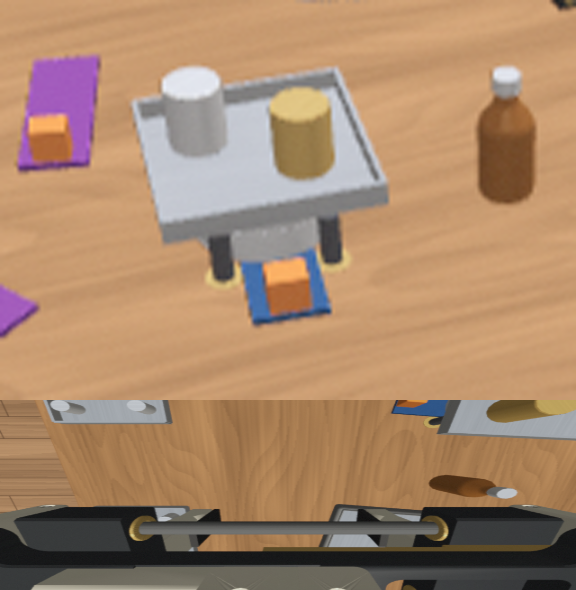

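The upper crop (scene) shows the blue plate with its orange block at about (287,283), between two dark pins, with the tray above. The purple plates on the left are the look-alikes. In the tray, the aluminium cap is at left and the brass cap at right. The measured block face (0.53,-0.197) is in line with the tray centre (0.423,-0.187) at -4.6°. Next I'll move to look at the block from close by.

play_rows(
  targets=[
    [[0.04, 0.015, 0.01, -10], [0.08, 0.03, 0.02, -20], [0.12, 0.045, 0.03, -30], [0.16, 0.06, 0.04, -40], [0.2, 0.07, 0.05, -50]],
  ],
  grip=0,
)

```text
t: 2.72
eef_pos: [0.6043, -0.2012, 0.3547]
ee_rot: [-3.141, -0.0, -0.692]
force: [1.0, 0.4, 0.1]
width: 0.0877
```

play_rows(
  targets=[
    [[0, 0, 0, -10], [0, 0, 0, -20], [0, 0, 0, -30], [0, 0, 0, -35.4], [0, 0, 0, -35.4]],
  ],
)

```text
t: 3.35
eef_pos: [0.605, -0.2, 0.3547]
ee_rot: [3.142, 0.0, -0.081]
force: [-0.0, 0.3, -0.2]
width: 0.0877
```

```bash
cat >> h.py <<'E'
def mv(x,y,z,yaw=None):
    "tool-axis shift and turn (deg) from measured pose to TCP world x,y,z,yaw(deg)"
    s=arm.get_state(); M=R.from_euler('xyz',s["ee_rot"]).as_matrix()
    t=M.T@(np.array([x,y,z])-s["eef_pos"])
    tr=0 if yaw is None else (np.degrees(s["ee_rot"][2])-yaw+180)%360-180
    return np.round(t,4),round(tr,2)
E
python3 - <<'E'
from h import *
s=arm.get_state(); print(s["t"],s["eef_pos"],np.degrees(s["ee_rot"]),s["q"])
P=par("wrist"); im,d=cams.grab_frame("wrist"); X=cloud("wrist",d,P); save('w1',im); np.savez('w1',im=im,X=X)
h=cv2.cvtColor(im,cv2.COLOR_RGB2HSV); H,S,V=h[...,0],h[...,1],h[...,2]
v=(d>0)&(X[...,0]>.4)&(X[...,0]<.65)&(X[...,1]>-.32)&(X[...,1]<-.06)
Z=X[...,2]
def rep(nm,m):
    k,l,st,_=cv2.connectedComponentsWithStats(m.astype(np.uint8))
    for i in sorted(range(1,k),key=lambda i:-st[i,4])[:2]:
        if st[i,4]>12:
            p=X[l==i]; r=cv2.minAreaRect((p[:,:2]*1000).astype(np.float32)); print(nm,st[i],np.round(p.mean(0),4),np.round(r[0],1),np.round(r[1],1),round(r[2],1),np.round(np.percentile(p[:,2],[5,95]),4))
o=(H<14)&(S>170)&(V>100)
rep('otop',v&o&(Z>.036)); rep('o',v&o); rep('blue',v&(H>95)&(H<122)&(S>120)&(Z<.02))
rep('rim',v&(Z>.082)&(Z<.097)); rep('pins',v&(V<70)&(S<120)&(Z>.005)&(Z<.06))
E
```

```text
3.35 [ 0.60496148 -0.20003746  0.35469103] [ 1.79998863e+02  2.82459135e-04 -4.64425155e+00] [-1.35799953e-02  3.31591184e-01 -1.45781886e-01  2.19262824e-05
 -1.09342951e+00  1.50330877e+00]
otop [312 246  26   4  58] [ 0.5392 -0.1997  0.0387] [ 539.2 -199.5] [27.2  1.7] 83.8 [0.0362 0.0404]
o [312 238  26  12 261] [ 0.5393 -0.1995  0.0275] [ 539.2 -199.5] [27.2  1.7] 83.8 [0.014 0.04 ]
blue [302 235  14  20 180] [ 0.5313 -0.1772  0.0072] [ 530.1 -179.7] [15.5 24.9] 84.2 [0.0053 0.0085]
blue [324 236  23  19 163] [ 0.5281 -0.2189  0.0071] [ 526.7 -211.4] [27.4 23.2] 82.4 [0.0051 0.0084]
rim [ 240  299  168   19 1489] [ 0.5038 -0.1923  0.0875] [ 500.3 -194.7] [160.8  20.8] 89.1 [0.0826 0.0901]
pins [283 283  13   8  91] [ 0.4901 -0.1551  0.031 ] [ 489.5 -154.8] [13.7  4.9] 75.5 [0.0235 0.0389]
pins [350 283  13   8  87] [ 0.4804 -0.2319  0.0255] [ 479.8 -232.1] [ 4.1 13. ] 4.2 [0.0179 0.0329]
```

View pics/w1.png

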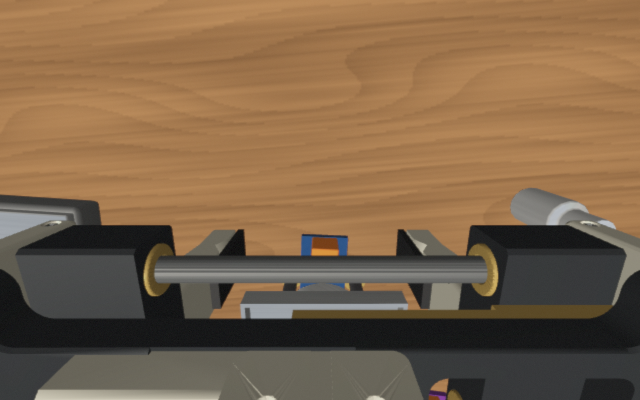

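The block's outer face is at x=0.539, y=-0.1995 and the tray's front edge is at about 0.503. The tool can't tilt with these moves, so I'll take a shallow upright grip on the block's top 13 mm, with the body passing just above the tray rim. Once the block is clear, I'll regrip deeper. First step is to move above the block.

play_rows(
  targets=[
    [[-0.025, 0.002, 0.03, 0.4], [-0.05, 0.004, 0.06, 0.4], [-0.0749, 0.0049, 0.0847, 0.4], [-0.0749, 0.0049, 0.0847, 0.4], [-0.0749, 0.0049, 0.0847, 0.4]],
  ],
  grip=60,
  newtons=50,
)

```text
t: 4.03
eef_pos: [0.5307, -0.199, 0.2707]
ee_rot: [3.141, -0.001, -0.088]
force: [0.5, -0.2, 0.5]
width: 0.0675
```

```bash
python3 - <<'E'
from h import *
s=arm.get_state(); print(s["t"],s["eef_pos"],np.degrees(s["ee_rot"]),s["width"],s["force"])
out=[]
for n in ("scene","side"):
    P=par(n); im,d=cams.grab_frame(n); X=cloud(n,d,P)
    m=(d>0)&(np.abs(X[...,0]-.53)<.09)&(np.abs(X[...,1]+.2)<.12)&(X[...,2]>.086)&(X[...,2]<.115)
    p=X[m]; print(n,m.sum(), np.round(p[p[:,2]>.096].min(0),3) if (p[:,2]>.096).any() else '')
    c=(slice(150,290),slice(180,360)) if n=="scene" else (slice(150,290),slice(290,470))
    out.append(cv2.resize(im[c],None,fx=4,fy=4)[:,:])
save('c2',cv2.resize(np.hstack(out),(800,311)))
print(mv(.530,-.1988,.207,-5))
E
```

```text
4.025 [ 0.53073985 -0.19898559  0.27069741] [ 1.79980630e+02 -7.91579698e-02 -5.04685742e+00] 0.06747012705687865 [ 0.5406134  -0.1797068   0.45532018]
scene 338 [ 0.447 -0.248  0.096]
side 221 [ 0.441 -0.248  0.096]
(array([-0.0011, -0.    ,  0.0639]), np.float64(-0.02))
```

View pics/c2.png

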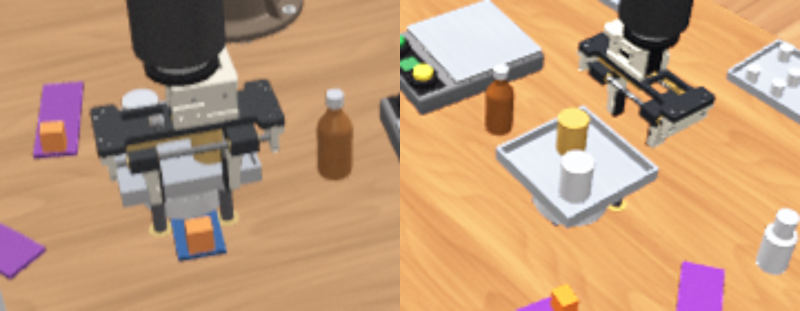

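The gripper hangs above the block at crop (200,235), with the brass cap behind it and clear. I'll descend with the body staying above the tray rim and watch the force.

play_rows(
  targets=[
    [[0, 0, 0.02, 0], [0, 0, 0.035, 0], [0, 0, 0.048, 0], [0, 0, 0.05, 0], [0, 0, 0.05, 0]],
  ],
)

```text
t: 4.75
eef_pos: [0.5302, -0.1989, 0.22]
ee_rot: [3.141, 0.0, -0.087]
force: [0.2, 0.1, 0.5]
width: 0.0672
```

play_rows(
  targets=[
    [[0, 0, 0.005, 0], [0, 0, 0.01, 0], [0, 0, 0.013, 0], [0, 0, 0.013, 0], [0, 0, 0.013, 0]],
  ],
)

```text
t: 5.38
eef_pos: [0.53, -0.1989, 0.207]
ee_rot: [3.142, -0.0, -0.087]
force: [0.4, -0.0, 0.2]
width: 0.0669
```

```bash
python3 - <<'E'
from h import *
s=arm.get_state(); print(s["t"],s["eef_pos"],np.degrees(s["ee_rot"]),s["width"],s["force"])
for n in ("scene","side"):
    im,d=cams.grab_frame(n); X=cloud(n,d); save('d_'+n,im)
    if n=="scene": a=im[150:290,180:360]
    else: b=im[150:290,290:470]
save('c3',cv2.resize(np.hstack([a,b]),(800,311),interpolation=cv2.INTER_CUBIC))
E
```

```text
5.375 [ 0.52997318 -0.19891634  0.20702876] [ 1.79996895e+02 -1.67469186e-03 -4.99848627e+00] 0.0668767034527366 [ 0.41993107 -0.00620245  0.19482611]
```

View pics/c3.png

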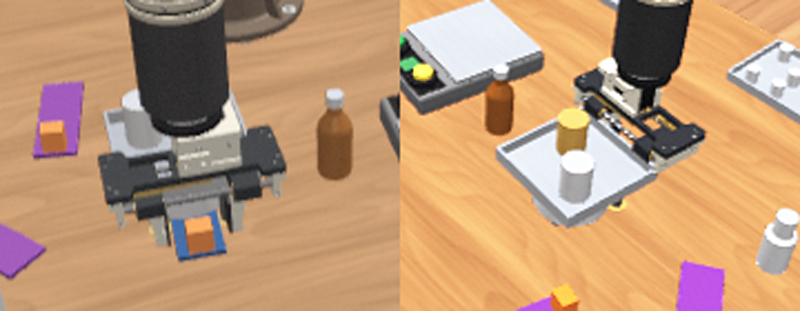

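No contact so far. The fingers straddle the block at crop (200,235), with the body just over the tray edge. Now I'll close.

play_rows(
  targets=[
    [[0, 0, 0, 0], [0, 0, 0, 0], [0, 0, 0, 0], [0, 0, 0, 0], [0, 0, 0, 0]],
  ],
  grip=255,
  newtons=50,
)

```text
t: 6.1
eef_pos: [0.5299, -0.1988, 0.207]
ee_rot: [-3.141, -0.0, -0.088]
force: [-0.4, 1.3, 0.9]
width: 0.0297
```

play_rows(
  targets=[
    [[0, 0, 0, 0], [0, 0, 0, 0], [0, 0, 0, 0], [0, 0, 0, 0], [0, 0, 0, 0]],
  ],
)

```text
t: 6.72
eef_pos: [0.53, -0.1988, 0.207]
ee_rot: [-3.141, -0.0, -0.087]
force: [0.7, 3.8, 0.8]
width: 0.0294
```

play_rows(
  targets=[
    [[0.003, 0, 0, 0], [0.008, 0, 0, 0], [0.013, 0, 0, 0], [0.018, 0, 0, 0], [0.023, 0, 0, 0]],
  ],
)

```text
t: 7.35
eef_pos: [0.5423, -0.2008, 0.2066]
ee_rot: [3.141, 0.027, -0.09]
force: [-47.2, 15.4, 51.2]
width: 0.0298
```

play_rows(
  targets=[
    [[0.005, 0, 0, 0], [0.01, 0, 0, 0], [0.015, 0, 0, 0], [0.02, 0, 0, 0], [0.02, 0, 0, 0]],
  ],
)

```text
t: 7.98
eef_pos: [0.571, -0.203, 0.2058]
ee_rot: [3.141, 0.005, -0.088]
force: [-5.2, -0.6, -4.8]
width: 0.0295
```

```bash
cat > chk.py <<'E'
from h import *
def chk():
    for n in ("scene","side"):
        im,d=cams.grab_frame(n); X=cloud(n,d); save('k_'+n,im)
        h=cv2.cvtColor(im,cv2.COLOR_RGB2HSV); H,S,V=h[...,0],h[...,1],h[...,2]
        m=(d>0)&(np.abs(X[...,0]-.42)<.13)&(np.abs(X[...,1]+.187)<.11)&(X[...,2]>.055)&(X[...,2]<.096)
        p=X[m]; r=cv2.minAreaRect((p[:,:2]*1000).astype(np.float32)); print(n,'tray',np.round(r[0],1),np.round(r[1],1),round(r[2],1),'z',np.round(np.percentile(p[:,2],[10,50,97]),4))
        f=p[np.abs(p[:,2]-np.median(p[:,2]))<.004]; A=np.c_[f[:,:2],np.ones(len(f))]; print('  floor slope',np.round(np.linalg.lstsq(A,f[:,2],rcond=None)[0],4))
        m=(d>0)&(X[...,0]>.49)&(X[...,0]<.8)&(np.abs(X[...,1]+.2)<.07)&(H<14)&(S>170)&(V>100)&(X[...,2]<.15)&(X[...,2]>.005)
        if m.sum()>10: print('  orange',m.sum(),np.round(np.percentile(X[m],[3,97],axis=0),3).tolist())
        m=(d>0)&(X[...,0]>.4)&(X[...,0]<.8)&(np.abs(X[...,1]+.2)<.09)&(H>95)&(H<122)&(S>120)&(X[...,2]<.1)
        if m.sum()>10:
            r=cv2.minAreaRect((X[m][:,:2]*1000).astype(np.float32)); print('  blue',m.sum(),np.round(np.percentile(X[m],[3,97],axis=0),3).tolist(),np.round(r[0],1),np.round(r[1],1),round(r[2],1))
chk()
E
python3 chk.py
```

```text
scene tray [ 447.9 -189.2] [160.2 214. ] 84.5 z [0.0689 0.0743 0.0935]
  floor slope [0.0095 0.0114 0.0722]
  orange 87 [[0.569, -0.215, 0.015], [0.576, -0.19, 0.04]]
  blue 108 [[0.498, -0.227, 0.006], [0.575, -0.175, 0.014]] [ 535.5 -200.3] [53.4 80.5] 85.8
side tray [ 447.9 -191.6] [168.6 215.4] 84.0 z [0.0642 0.0728 0.0932]
  floor slope [ 0.0117 -0.0022  0.0672]
  orange 13 [[0.547, -0.215, 0.034], [0.571, -0.187, 0.047]]
```

There was a brief breakaway peak, then a low pull force. The tray is still level and at the same height. The body is past the tray edge now, so I'll regrip deeper.

play_rows(
  targets=[
    [[0, 0, 0, 0], [0, 0, 0, 0], [0, 0, 0, 0], [-0.005, 0, 0.008, 0], [-0.005, 0, 0.016, 0]],
  ],
  grip=100,
)

```text
t: 8.7
eef_pos: [0.5673, -0.2021, 0.1904]
ee_rot: [-3.141, 0.0, -0.087]
force: [0.5, 0.1, 0.1]
width: 0.0531
```

play_rows(
  targets=[
    [[0, 0, 0, 0], [0, 0, 0, 0], [0, 0, 0, 0], [0, 0, 0, 0], [0, 0, 0, 0]],
  ],
  grip=255,
  newtons=50,
)

```text
t: 9.32
eef_pos: [0.568, -0.2022, 0.1911]
ee_rot: [-3.141, -0.001, -0.087]
force: [0.8, 0.6, -1.1]
width: 0.0296
```

```bash
python3 chk.py; python3 -c "
from h import *
s=arm.get_state(); print(s['t'],s['eef_pos'],np.degrees(s['ee_rot']),s['width'],s['force'])
a=cv2.imread('pics/k_scene.png')[150:290,180:360]; b=cv2.imread('pics/k_side.png')[150:290,290:470]
cv2.imwrite('pics/c4.png',cv2.resize(np.hstack([a,b]),(800,311),interpolation=cv2.INTER_CUBIC))"
```

```text
scene tray [ 441.3 -188.7] [160.  203.8] 84.5 z [0.0691 0.0748 0.0952]
  floor slope [0.0141 0.0005 0.068 ]
  orange 88 [[0.57, -0.215, 0.014], [0.576, -0.188, 0.04]]
  blue 70 [[0.487, -0.225, 0.005], [0.577, -0.17, 0.015]] [ 534.4 -189.2] [49.1 97.6] 71.3
side tray [ 447.8 -193.3] [178.  214.9] 85.5 z [0.0646 0.0732 0.0941]
  floor slope [0.0082 0.0006 0.0694]
  orange 14 [[0.523, -0.236, 0.034], [0.566, -0.185, 0.09]]
9.425 [ 0.56792973 -0.20219314  0.19111924] [-1.79995268e+02 -3.05218355e-02 -5.00729190e+00] 0.02993553036509589 [ 1.26868214  1.34558521 -1.15683538]
```

View pics/c4.png

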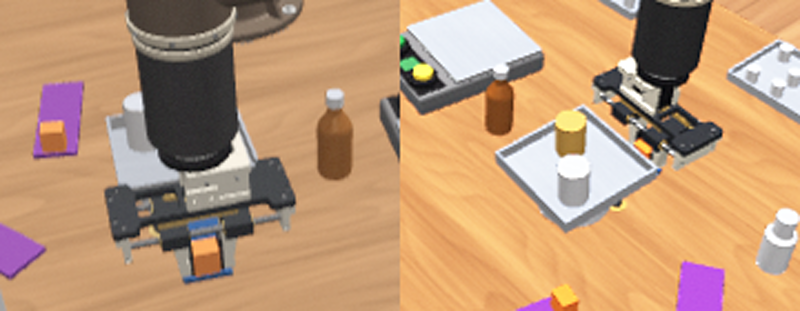

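The plate is gripped deeper now, with the stack upright and the caps standing. I'll draw on slowly.

play_rows(
  targets=[
    [[0.003, 0, 0, 0], [0.008, 0, 0, 0], [0.013, 0, 0, 0], [0.018, 0, 0, 0], [0.023, 0, 0, 0]],
  ],
)

```text
t: 10.05
eef_pos: [0.5892, -0.2043, 0.1913]
ee_rot: [3.142, 0.002, -0.087]
force: [0.5, -0.6, -3.2]
width: 0.0298
```

play_rows(
  targets=[
    [[0.005, 0, 0, 0], [0.01, 0, 0, 0], [0.015, 0, 0, 0], [0.02, 0, 0, 0], [0.025, 0, 0, 0]],
  ],
)

```text
t: 10.68
eef_pos: [0.6135, -0.2066, 0.191]
ee_rot: [3.141, 0.007, -0.088]
force: [-21.9, 5.2, 23.1]
width: 0.0298
```

play_rows(
  targets=[
    [[0.005, 0, 0, 0], [0.01, 0, 0, 0], [0.015, 0, 0, 0], [0.02, 0, 0, 0], [0.025, 0, 0, 0]],
  ],
)

```text
t: 11.3
eef_pos: [0.6387, -0.2088, 0.1911]
ee_rot: [3.141, 0.005, -0.088]
force: [-2.0, 0.3, 0.2]
width: 0.0295
```

```bash
python3 chk.py
```

```text
scene tray [ 423.3 -186.6] [160.2 168.6] 84.5 z [0.0698 0.0762 0.0949]
  floor slope [ 0.0096 -0.0003  0.0709]
  orange 90 [[0.64, -0.221, 0.015], [0.646, -0.195, 0.042]]
  blue 65 [[0.564, -0.23, 0.006], [0.647, -0.177, 0.014]] [ 604.  -204.7] [51.  85.2] 83.8
side tray [ 426.3 -187. ] [165.3 166.5] 84.3 z [0.064  0.0698 0.0898]
  floor slope [ 0.0098 -0.0045  0.064 ]
  orange 56 [[0.597, -0.235, 0.014], [0.631, -0.194, 0.088]]
  blue 196 [[0.574, -0.234, 0.005], [0.632, -0.179, 0.013]] [ 606.3 -205. ] [57.9 68.2] 83.5
```

play_rows(
  targets=[
    [[0.005, 0, 0, 0], [0.01, 0, 0, 0], [0.015, 0, 0, 0], [0.02, 0, 0, 0], [0.025, 0, 0, 0]],
  ],
)

```text
t: 12.02
eef_pos: [0.6654, -0.2109, 0.1911]
ee_rot: [3.141, 0.001, -0.087]
force: [-6.0, 0.6, 7.4]
width: 0.03
```

play_rows(
  targets=[
    [[0.008, 0, 0, 0], [0.016, 0, 0, 0], [0.022, 0, 0, 0], [0.025, 0, 0, 0], [0.025, 0, 0, 0]],
  ],
)

```text
t: 12.65
eef_pos: [0.6905, -0.2131, 0.1911]
ee_rot: [3.141, 0.001, -0.087]
force: [-4.1, -0.7, 6.5]
width: 0.0298
```

```bash
python3 chk.py;python3 -c "
from h import *
s=arm.get_state(); print(s['t'],s['eef_pos'],np.degrees(s['ee_rot']),s['width'],s['force'])
a=cv2.imread('pics/k_scene.png')[150:290,180:360]; b=cv2.imread('pics/k_side.png')[150:290,290:470]
cv2.imwrite('pics/c5.png',cv2.resize(np.hstack([a,b]),(800,311),interpolation=cv2.INTER_CUBIC))"
```

```text
scene tray [ 424.2 -240.2] [ 54.6 166.8] 84.2 z [0.0659 0.0691 0.0889]
  floor slope [0.0035 0.0036 0.0673]
  orange 91 [[0.693, -0.225, 0.014], [0.698, -0.2, 0.041]]
  blue 89 [[0.538, -0.236, 0.006], [0.699, -0.184, 0.014]] [ 617.9 -205.5] [ 53.8 161.5] 84.6
side tray [ 428.5 -189.2] [164.4 165.4] 84.1 z [0.0631 0.0669 0.0886]
  floor slope [-0.0031 -0.0035  0.0663]
  orange 60 [[0.647, -0.238, 0.014], [0.685, -0.196, 0.088]]
  blue 358 [[0.574, -0.235, 0.005], [0.677, -0.18, 0.012]] [ 630.1 -207.5] [ 57.2 124.4] 84.4
12.75 [ 0.69046193 -0.21310956  0.1910944 ] [ 1.79976380e+02  2.97316026e-02 -4.98879073e+00] 0.02969705026074063 [-4.23032316 -0.35488121  5.79745006]
```

View pics/c5.png

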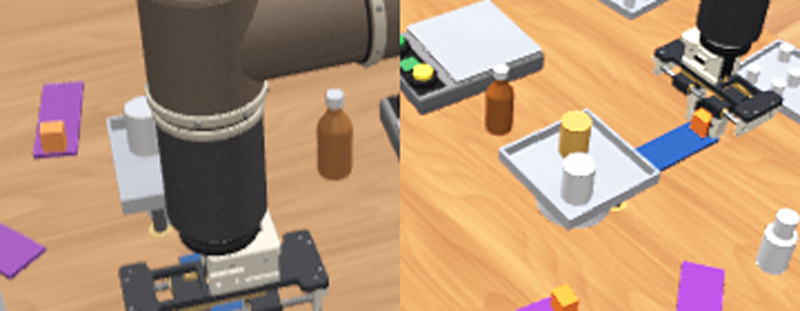

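The plate is out and the stack has settled on the bench, with its tray on and both caps standing (tray floor dropped 7 mm and is level). Lift next, then measure the pan and keys with the arm out of the way.

play_rows(
  targets=[
    [[0, 0, -0.01, 0], [0, 0, -0.03, 0], [0, 0, -0.05, 0], [0, 0, -0.07, 0], [0, 0, -0.09, 0]],
  ],
)

```text
t: 13.38
eef_pos: [0.6904, -0.2129, 0.283]
ee_rot: [-3.142, -0.001, -0.087]
force: [-0.1, -0.3, -1.5]
width: 0.0297
```

play_rows(
  targets=[
    [[0, 0, -0.02, 0], [0, 0, -0.04, 0], [0, 0, -0.05, 0], [0, 0, -0.05, 0], [0, 0, -0.05, 0]],
  ],
)

```text
t: 14.0
eef_pos: [0.69, -0.2129, 0.3301]
ee_rot: [-3.141, 0.001, -0.087]
force: [-0.2, -0.4, -3.0]
width: 0.03
```

```bash
cat > pan.py <<'E'
from h import *
for n in ("scene","side"):
    im,d=cams.grab_frame(n); X=cloud(n,d); save('p_'+n,im)
    h=cv2.cvtColor(im,cv2.COLOR_RGB2HSV); H,S,V=h[...,0],h[...,1],h[...,2]
    box=(d>0)&(X[...,0]>.33)&(X[...,0]<.75)&(X[...,1]>.03)&(X[...,1]<.32)
    for nm,m in (("pan",box&(X[...,2]>.041)&(X[...,2]<.051)&(V>110)&(S<60)),("house",box&(X[...,2]>.029)&(X[...,2]<.07)),
        ("green",box&(H>45)&(H<85)&(S>100)&(X[...,2]>.048)),("yel",box&(H>20)&(H<35)&(S>120)&(X[...,2]>.045))):
        k,l,st,_=cv2.connectedComponentsWithStats(m.astype(np.uint8)); 
        if k<2: continue
        i=1+np.argmax(st[1:,4]); p=X[l==i]; r=cv2.minAreaRect((p[:,:2]*1000).astype(np.float32))
        print(n,nm,st[i],np.round(r[0],1),np.round(r[1],1),round(r[2],1),'z',np.round(np.percentile(p[:,2],[5,50,90]),4))
    m=(d>0)&(X[...,0]>.4)&(X[...,0]<.8)&(np.abs(X[...,1]+.2)<.09)&(H>95)&(H<122)&(S>120)&(X[...,2]<.25)&(X[...,2]>.1)
    p=X[m]
    if len(p)>20: r=cv2.minAreaRect((p[:,:2]*1000).astype(np.float32)); print('blue',len(p),np.round(r[0],1),np.round(r[1],1),round(r[2],1),np.round(np.linalg.lstsq(np.c_[p-p.mean(0)][:,:2],p[:,2]-p[:,2].mean(),rcond=None)[0],3),p[:,2].mean())
s=arm.get_state(); print(s['t'],s['eef_pos'],np.degrees(s['ee_rot']),s['width'],s['force'],s['q'])
E
python3 pan.py; python3 chk.py | grep -A1 tray
```

```text
scene pan [ 358  196   81   48 2261] [525.7 162.7] [175.9 181.6] 80.6 z [0.0451 0.0489 0.0505]
scene house [ 351  184   89   65 3773] [499.1 166.3] [180.2 243.1] 81.4 z [0.035  0.0486 0.0517]
scene green [393 185  11   8  67] [419.7 226.7] [28.4 24.6] 83.9 z [0.0515 0.0597 0.062 ]
scene yel [361 190  12   7  46] [400.7 133.6] [32.1 38.1] 64.0 z [0.0503 0.0552 0.0614]
blue 116 [ 662.8 -208.8] [ 51.9 124.5] 84.1 [-0.004 -0.019] 0.14972722608862826
side pan [ 293  150   61   38 1224] [527.8 162.6] [180.6 168.6] 81.5 z [0.0434 0.0471 0.0496]
side house [ 277  150   78   47 2003] [495.1 165.8] [184.2 241. ] 82.0 z [0.0338 0.0463 0.0503]
side green [283 165   9   7  47] [412.6 226.2] [29.1 29.5] 15.7 z [0.0517 0.0585 0.0614]
side yel [295 179  10   8  57] [397.8 132.8] [31.  32.1] 52.6 z [0.0504 0.0582 0.0608]
blue 529 [ 610.3 -205.1] [ 58.7 156.8] 84.5 [0.004 0.012] 0.14749142254425746
14.1 [ 0.69007602 -0.21290166  0.32984528] [-1.79991572e+02  9.71338135e-02 -5.00954612e+00] 0.02960099004345406 [ 0.83059305 -0.06685968 -1.87792084] [-3.05103917e-02  4.82704761e-01  3.22731613e-02 -2.70041894e-04
 -1.12204893e+00  1.51399088e+00]
scene tray [ 428.4 -212. ] [186.4 101.2] 8.2 z [0.0662 0.0701 0.0933]
  floor slope [ 0.0064 -0.0143  0.063 ]
side tray [ 428.  -188.1] [165.  163.7] 84.2 z [0.063  0.0668 0.0881]
  floor slope [-0.0025 -0.0006  0.0666]
```

play_rows(
  targets=[
    [[-0.002, -0.025, 0, 0], [-0.006, -0.07, 0, 0], [-0.011, -0.125, 0, 0], [-0.016, -0.18, 0, 0], [-0.021, -0.235, 0, 0]],
  ],
)

```text
t: 14.82
eef_pos: [0.6895, 0.0255, 0.3309]
ee_rot: [-3.142, -0.0, -0.087]
force: [1.0, 0.3, -2.2]
width: 0.03
```

play_rows(
  targets=[
    [[-0.014, -0.04, 0, 0], [-0.045, -0.08, 0, 0], [-0.075, -0.11, 0, 0], [-0.095, -0.124, 0, 0], [-0.095, -0.124, 0, 0]],
  ],
)

```text
t: 15.45
eef_pos: [0.6046, 0.1567, 0.3313]
ee_rot: [-3.141, 0.0, -0.084]
force: [0.9, 0.0, -1.8]
width: 0.0297
```

```bash
python3 - <<'E'
from h import *
s=arm.get_state(); print(s['t'],s['eef_pos'],np.degrees(s['ee_rot']),s['width'],s['force'],s['q'])
for n in ("scene","side"):
    im,d=cams.grab_frame(n); X=cloud(n,d); save('q_'+n,im)
    h=cv2.cvtColor(im,cv2.COLOR_RGB2HSV); H,S,V=h[...,0],h[...,1],h[...,2]
    m=(d>0)&(X[...,0]>.4)&(X[...,0]<.8)&(np.abs(X[...,1]-.16)<.09)&(H>95)&(H<122)&(S>120)&(X[...,2]<.25)&(X[...,2]>.1)
    p=X[m]
    if len(p)>20: r=cv2.minAreaRect((p[:,:2]*1000).astype(np.float32)); print('blue',len(p),np.round(r[0],1),np.round(r[1],1),round(r[2],1),np.round(np.linalg.lstsq(np.c_[p-p.mean(0)][:,:2],p[:,2]-p[:,2].mean(),rcond=None)[0],3),p[:,2].mean())
print(mv(.605,.155,.330,-5),mv(.605,.155,.2385,-5))
E
```

```text
15.45 [0.60462373 0.15668476 0.33127417] [-1.79983761e+02  7.07497140e-04 -4.83753168e+00] 0.02973402686534677 [ 0.93439846  0.02069277 -1.83630764] [ 5.65609661e-01  3.31241589e-01 -2.03945013e-01 -2.71017819e-04
 -1.03544803e+00  9.20894047e-01]
blue 133 [562.1 146.7] [113.2  50.7] 12.0 [-0.036 -0.009] 0.14977879323355883
blue 358 [527.6 163.9] [ 59.9 159.9] 84.9 [ 0.002 -0.003] 0.14898715700527274
(array([-0.0009,  0.0005,  0.0012]), np.float64(0.07)) (array([-0.0009,  0.0005,  0.0927]), np.float64(0.07))
```

The plate is over the pan, centred and level. I'll lower it, going slowly near contact.

play_rows(
  targets=[
    [[0, 0, 0.02, 0], [0, 0, 0.045, 0], [0, 0, 0.07, 0], [0, 0, 0.083, 0], [0, 0, 0.087, 0]],
  ],
)

```text
t: 16.18
eef_pos: [0.6063, 0.1544, 0.2432]
ee_rot: [3.141, 0.001, -0.088]
force: [-0.6, 0.6, -2.7]
width: 0.0297
```

play_rows(
  targets=[
    [[0, 0, 0.001, 0], [0, 0, 0.002, 0], [0, 0, 0.003, 0], [0, 0, 0.004, 0], [0, 0, 0.005, 0]],
  ],
)

```text
t: 16.8
eef_pos: [0.6061, 0.1549, 0.2391]
ee_rot: [-3.141, -0.0, -0.087]
force: [-0.8, -0.1, -2.8]
width: 0.0296
```

play_rows(
  targets=[
    [[0, 0, 0.0005, 0], [0, 0, 0.001, 0], [0, 0, 0.0015, 0], [0, 0, 0.002, 0], [0, 0, 0.002, 0]],
  ],
)

```text
t: 17.42
eef_pos: [0.6061, 0.1548, 0.2371]
ee_rot: [-3.142, -0.0, -0.087]
force: [0.5, 0.2, -0.5]
width: 0.0296
```

Force is rising from -2.8 toward 0, so contact is starting. One more small step.

play_rows(
  targets=[
    [[0, 0, 0.0003, 0], [0, 0, 0.0006, 0], [0, 0, 0.0009, 0], [0, 0, 0.001, 0], [0, 0, 0.001, 0]],
  ],
)

```text
t: 18.05
eef_pos: [0.606, 0.1548, 0.237]
ee_rot: [-3.142, -0.001, -0.087]
force: [-4.3, -0.4, 8.6]
width: 0.0298
```

```bash
cat > pl.py <<'E'
from h import *
def pl():
    s=arm.get_state(); print(s['t'],s['eef_pos'],np.degrees(s['ee_rot']),s['width'],s['force'])
    for n in ("scene","side"):
        im,d=cams.grab_frame(n); X=cloud(n,d); save('q_'+n,im)
        h=cv2.cvtColor(im,cv2.COLOR_RGB2HSV); H,S,V=h[...,0],h[...,1],h[...,2]
        m=(d>0)&(X[...,0]>.4)&(X[...,0]<.8)&(np.abs(X[...,1]-.16)<.09)&(H>95)&(H<122)&(S>120)&(X[...,2]<.08)&(X[...,2]>.04)
        p=X[m]
        if len(p)>20: r=cv2.minAreaRect((p[:,:2]*1000).astype(np.float32)); print(n,'blue',len(p),np.round(r[0],1),np.round(r[1],1),round(r[2],1),np.round(np.linalg.lstsq(np.c_[p-p.mean(0)][:,:2],p[:,2]-p[:,2].mean(),rcond=None)[0],3),p[:,2].mean())
pl()
E
python3 pl.py
```

```text
18.05 [0.60601207 0.15483081 0.23703272] [-1.79996728e+02 -3.13152810e-02 -4.97881309e+00] 0.029779454972450194 [-4.33826974 -0.36728864  8.59208987]
scene blue 85 [573.4 142.7] [98.1 49.4] 15.5 [-0.046 -0.016] 0.05568544709198551
side blue 358 [528.8 162.6] [ 60.6 160.6] 84.7 [-0.003 -0.005] 0.05496299556069421
```

The plate is flat on the pan with 8 N on it. Open and retreat upward.

play_rows(
  targets=[
    [[0, 0, -0.0008, 0], [0, 0, -0.0008, 0], [0, 0, -0.0008, 0], [0, 0, -0.0008, 0], [0, 0, -0.0008, 0]],
  ],
  grip=90,
)

```text
t: 18.77
eef_pos: [0.606, 0.1548, 0.2366]
ee_rot: [3.141, 0.0, -0.087]
force: [-0.8, 0.5, 0.3]
width: 0.0561
```

play_rows(
  targets=[
    [[0, 0, -0.01, 0], [0, 0, -0.04, 0], [0, 0, -0.08, 0], [0, 0, -0.1, 0], [0, 0, -0.1, 0]],
  ],
)

```text
t: 19.4
eef_pos: [0.6065, 0.155, 0.3395]
ee_rot: [-3.139, -0.004, -0.087]
force: [-0.2, 0.5, -0.9]
width: 0.0566
```

```bash
python3 pl.py; python3 pan.py | grep -E "green|yel"
```

```text
19.4 [0.60646454 0.15498224 0.33952432] [-179.86293688   -0.21934971   -4.98706388] 0.05664565897219592 [-0.20384506  0.53546395 -0.88282235]
scene blue 581 [531.7 161.4] [ 55.4 165. ] 84.0 [-0.01  0.  ] 0.05703060469482646
side blue 362 [529.5 162.2] [ 60.9 161.7] 84.3 [-0.005 -0.014] 0.05491327019175243
scene green [393 187   2   4   7] [414.7 213.6] [ 3.1 11.3] 89.0 z [0.0508 0.0557 0.06  ]
scene yel [361 189  12   8  49] [404.2 134.4] [35.1 30.5] 77.2 z [0.0502 0.0548 0.062 ]
side green [283 165  10   7  47] [413.6 227.4] [33.  31.6] 29.7 z [0.0518 0.0577 0.0609]
side yel [295 179  10   8  58] [397.6 132.5] [28.8 30.4] 83.9 z [0.0488 0.0581 0.0622]
```

Both views put the plate at (0.531,0.162), flat on the pan. Next is the green key, with the fingers closed, hovering first.

play_rows(
  targets=[
    [[-0.04, -0.011, 0, 0], [-0.09, -0.025, 0, 0], [-0.14, -0.04, 0.02, 0], [-0.18, -0.05, 0.045, 0], [-0.198, -0.055, 0.06, 0]],
  ],
  grip=255,
  newtons=20,
)

```text
t: 20.23
eef_pos: [0.4114, 0.2266, 0.2753]
ee_rot: [3.14, 0.002, -0.086]
force: [0.5, 0.0, -0.0]
width: 0.0123
```

play_rows(
  targets=[
    [[0, 0, 0.005, 0], [0, 0, 0.01, 0], [0, 0, 0.01, 0], [0, 0, 0.01, 0], [0, 0, 0.01, 0]],
  ],
)

```text
t: 20.85
eef_pos: [0.4139, 0.2267, 0.267]
ee_rot: [-3.141, -0.0, -0.088]
force: [-1.3, -0.0, 0.0]
width: 0.0003
```

```bash
python3 - <<'E'
from h import *
s=arm.get_state(); print(s['t'],s['eef_pos'],np.degrees(s['ee_rot']),s['width'],s['force'])
print(mv(.414,.227,.245,-5))
a,d=cams.grab_frame("scene");b,_=cams.grab_frame("side")
save('c6',np.hstack([cv2.resize(a[130:270,320:460],(400,400)),cv2.resize(b[90:230,240:380],(400,400))]))
E
```

```text
20.85 [0.41394694 0.22674202 0.26696792] [-1.79980361e+02 -1.49931803e-02 -5.03831704e+00] 0.00026569642004709964 [-1.25857467 -0.03205314  0.01415087]
(array([ 0.    , -0.0003,  0.022 ]), np.float64(-0.04))
```

View pics/c6.png

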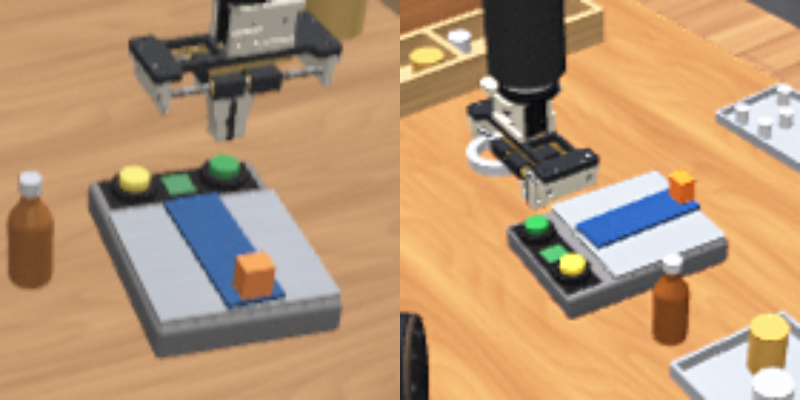

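The plate lies flat on the pan, and the closed fingers hover over the green key (left crop (223,168)). Press down, watching the force.

play_rows(
  targets=[
    [[0, 0, 0.01, 0], [0, 0, 0.02, 0], [0, 0, 0.025, 0], [0, 0, 0.028, 0], [0, 0, 0.03, 0]],
  ],
)

```text
t: 21.58
eef_pos: [0.4136, 0.2269, 0.2366]
ee_rot: [3.141, 0.0, -0.087]
force: [0.8, 0.3, 0.5]
width: 0.0001
```

play_rows(
  targets=[
    [[0, 0, 0.001, 0], [0, 0, 0.002, 0], [0, 0, 0.003, 0], [0, 0, 0.003, 0], [0, 0, 0.003, 0]],
  ],
)

```text
t: 22.2
eef_pos: [0.4136, 0.2269, 0.2339]
ee_rot: [-3.141, -0.0, -0.087]
force: [-0.8, -1.2, 3.6]
width: 0.0003
```

play_rows(
  targets=[
    [[0, 0, 0.0005, 0], [0, 0, 0.001, 0], [0, 0, 0.0015, 0], [0, 0, 0.002, 0], [0, 0, 0.002, 0]],
  ],
)

```text
t: 22.82
eef_pos: [0.4136, 0.2269, 0.2318]
ee_rot: [-3.142, -0.0, -0.087]
force: [-0.7, -1.0, 3.1]
width: 0.0003
```

play_rows(
  targets=[
    [[0, 0, 0.0005, 0], [0, 0, 0.001, 0], [0, 0, 0.0015, 0], [0, 0, 0.0015, 0], [0, 0, 0.0015, 0]],
  ],
)

```text
t: 23.45
eef_pos: [0.4136, 0.2269, 0.2304]
ee_rot: [-3.142, -0.0, -0.087]
force: [-1.8, -0.3, 6.3]
width: 0.0007
```

play_rows(
  targets=[
    [[0, 0, 0.0005, 0], [0, 0, 0.001, 0], [0, 0, 0.0015, 0], [0, 0, 0.0015, 0], [0, 0, 0.0015, 0]],
  ],
)

```text
t: 24.08
eef_pos: [0.4137, 0.2269, 0.23]
ee_rot: [-3.141, -0.001, -0.087]
force: [-6.9, -2.4, 20.8]
width: 0.0002
```

The green key is at its hard stop (20 N). Release it, then over to the yellow.

play_rows(
  targets=[
    [[0, 0, -0.01, 0], [0, 0, -0.04, 0], [-0.002, 0.03, -0.042, 0], [-0.005, 0.07, -0.042, 0], [-0.0055, 0.0955, -0.042, 0]],
  ],
)

```text
t: 24.7
eef_pos: [0.3986, 0.1298, 0.2701]
ee_rot: [3.141, 0.001, -0.088]
force: [0.4, 0.5, -1.1]
width: 0.0002
```

play_rows(
  targets=[
    [[0, 0, 0, 0], [0, 0, 0.01, 0], [0, 0, 0.02, 0], [0, 0, 0.03, 0], [0, 0, 0.032, 0]],
  ],
)

```text
t: 25.32
eef_pos: [0.3995, 0.1323, 0.2376]
ee_rot: [3.14, 0.002, -0.087]
force: [0.1, 0.3, -0.0]
width: 0.0003
```

play_rows(
  targets=[
    [[0, 0, 0.002, 0], [0, 0, 0.004, 0], [0, 0, 0.006, 0], [0, 0, 0.007, 0], [0, 0, 0.0075, 0]],
  ],
)

```text
t: 25.95
eef_pos: [0.3998, 0.1323, 0.2314]
ee_rot: [-3.141, -0.0, -0.087]
force: [-2.2, 0.6, 3.7]
width: 0.0002
```

play_rows(
  targets=[
    [[0, 0, 0.0005, 0], [0, 0, 0.001, 0], [0, 0, 0.0015, 0], [0, 0, 0.0015, 0], [0, 0, 0.0015, 0]],
  ],
)

```text
t: 26.58
eef_pos: [0.3998, 0.1323, 0.2302]
ee_rot: [-3.141, -0.0, -0.087]
force: [-4.7, 0.6, 10.7]
width: 0.0002
```

play_rows(
  targets=[
    [[0, 0, 0.0005, 0], [0, 0, 0.0008, 0], [0, 0, 0.0008, 0], [0, 0, 0.0008, 0], [0, 0, 0.0008, 0]],
  ],
)

```text
t: 27.2
eef_pos: [0.3999, 0.1323, 0.23]
ee_rot: [-3.141, -0.001, -0.087]
force: [-9.1, 0.5, 21.9]
width: 0.0008
```

play_rows(
  targets=[
    [[0, 0, -0.01, 0], [0, 0, -0.05, 0], [0, 0, -0.1, 0], [0, 0, -0.13, 0], [0, 0, -0.13, 0]],
  ],
)

```text
t: 27.82
eef_pos: [0.4003, 0.1325, 0.3613]
ee_rot: [-3.138, -0.004, -0.087]
force: [-0.0, 0.4, -0.6]
width: 0.0005
```

```bash
python3 pl.py; python3 pan.py | grep -E "green|yel"; python3 chk.py|grep -A1 tray; python3 - <<'E'
import cv2,numpy as np
a=cv2.imread('pics/k_scene.png')[120:320,140:510];b=cv2.imread('pics/k_side.png')[90:290,230:500]
cv2.imwrite('pics/c7.png',np.vstack([cv2.resize(a,(500,270)),cv2.resize(b,(500,330))]))
E
```

```text
27.825 [0.40029104 0.13246174 0.36127307] [-179.79419794   -0.21161227   -4.99308054] 0.0004647076491530373 [-0.02064841  0.38780928 -0.59075059]
scene blue 580 [531.3 161.9] [ 55.5 165.9] 84.0 [-0.006  0.001] 0.057092355348659515
side blue 359 [530.1 161.3] [ 58.5 163.3] 82.8 [0.001 0.005] 0.055047408803340414
scene green [393 185  11   8  68] [420.7 225.2] [26.8 26.6] 38.3 z [0.0517 0.0596 0.0627]
scene yel [361 189  12   8  51] [400.8 135.9] [36.7 33.8] 77.2 z [0.0499 0.0556 0.0615]
side green [283 165   9   8  46] [412.7 228.7] [34.8 28.9] 86.6 z [0.0519 0.0579 0.0608]
side yel [295 179  10   8  59] [400.3 133.3] [32.6 33.2] 67.0 z [0.0486 0.0578 0.061 ]
scene tray [ 429.5 -187.5] [160.8 168.2] 84.3 z [0.0659 0.0692 0.0896]
  floor slope [0.0027 0.0012 0.0671]
side tray [ 428.  -188.8] [163.8 162.7] 84.2 z [0.063  0.0669 0.0882]
  floor slope [-0.0029 -0.0008  0.0668]
```

View pics/c7.png

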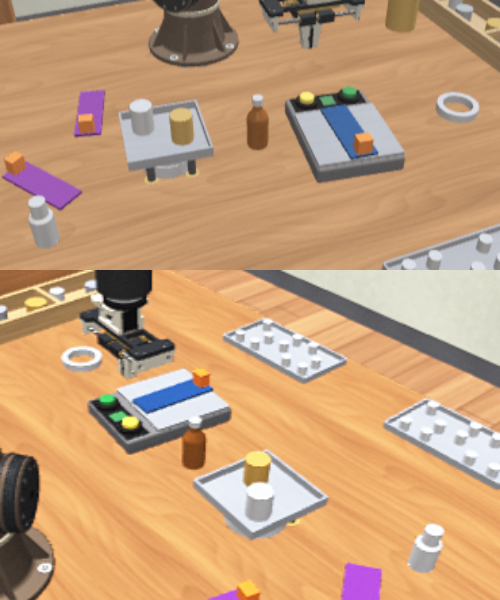

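All good: the plate is on the pan, both keys are up, the stack stands behind the pins with both caps upright, and the bystanders are in place. Handing in.

```bash
python3 -c "
from station import job_done; print(job_done())"
```

```text
the job is handed in; nothing more can be done
None
```

I drew the plate out between the pins, laid it on the pan and pressed the green key, then the yellow. I handed the job in at about 28 s; no verdict was reported.

**Grip:** The move rows can't tilt the tool, so I gripped the top 13 mm of the block upright, with the gripper body just above the tray rim. I regripped deeper once the block was clear of the tray.

**Last checks:**
- **Plate:** It lies flat at (0.531, 0.162), within a few mm of the estimated pan centre, and is let go.
- **Stack:** The tray is level and dropped 7 mm as the stack settled. Its centre is about 6 mm from where it started. Both caps stand.
- **Keys:** I pressed each to its hard stop (about 21 N), and both are back up.
- **Bystanders:** They look unmoved in the pictures; I did not measure them.

**What disagreed:**
- **Pull force:** It briefly peaked near 50 N in x and z on the first pull and about 22 N later. That is well above the expected 3 to 15 N, but the stack showed no ill effect.
- **Camera heights:** The two cameras differ by about 2 mm in height, which matches the calibration error.

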